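# Wedge the pouring plate level

## Robot

A 7-joint arm with a two-finger parallel gripper is mounted at the origin on the work surface. World frame = base frame: x ahead of the robot, y to its left, z up, the work surface at z = 0. Lengths are in mm, angles in rad, forces in N, time in s.
With the tool pointing down it reaches from about 400 to 875 mm from the base axis. Payload 6.5 kg.
Tool frame: the origin (TCP) lies midway between the tips of the shut fingers; the grasp point (between the pads) lies 19 mm behind it; z points along the fingers, y is the line along which they close (so a half turn about z gives the same grasp; the last joint's range is limited). The gripper opens to 85 mm and grips with 20 to 120 N. Pads are 22 mm wide; open, the fingers measure 114 mm over their backs; the gripper's body (76 mm by 85 mm) begins 54 mm behind the grasp point. The pads swing forward as they close: fully open they stand 13 mm farther back than shut.
Start: joints at [-1.184, 0.536, -0.004, 1.538, 0.003, 1.067, -0.071], TCP at [284.36, 584.491, 231.29] pointing down, gripper open.
Joint ranges: [-2.7, 2.7], [-0.37, 2.16], [-1.27, 1.26], [0.24, 2.4], [-1.31, 4.45], [0.19, 1.91], [-2.76, 2.76]. Speed limits (rad/s): [2.39, 2.39, 3.14, 3.14, 3.14, 3.14, 3.14].

## Interface

Orientations are given as [roll, pitch, yaw] about the fixed x, y, z axes, in that order (R = Rz(yaw) Ry(pitch) Rx(roll)).
In Python, from cell import arm gives the robot as it stands.
- The arm moves only by the tool move_arm, never from a script. Its argument "moves" is a list of rows, each a list of 5 numbers: the shift along the tool's x, y, z in cm, then the turn about the tool's z in units of 5 degrees (1.0 is 5 degrees), then the finger opening in cm, from 0 to 8.54. In form: [[dx, dy, dz, turn, claw], ...]. A call has 1 to 10 rows; each row is the pose to reach, as a shift and turn from the pose commanded when the call began, along the tool's axes at that moment; what a row does not reach only later rows make up. A row lasts 1/12 s, in which the tool goes at most 41.7 mm and 7.16 degrees, less where a joint would pass 70% of its speed; a pose out of reach is approached as far as the arm can. A call with a gripper value outside its range is refused whole. The fingers move at their own pace and stop on an object; the grip force is fixed at half the most. Time passes only in rows, so rows that repeat a pose let the fingers close. It gives the time, the measured TCP pose, the force, the opening and the grip force at its end, in the units of the state.
- arm.get_state(): the state, without advancing time (a new reading comes with each control period).
- arm.get_image(name): name is "scene" or "top"; returns (picture, depth): 384x512x3 uint8, red, green, blue; 384x512 float32, mm along the optical axis (not along the pixel's ray), 0 where there is no reading.
- arm.calibration(name): a dict with "fx", "fy", "cx", "cy" (pixels), "dist_coeffs" ([k1, k2, p1, p2, k3] as OpenCV has them; the pictures are not rectified), "origin" and "attitude" of the camera in the world. Camera axes: x right, y up, looking along -z (the intrinsics and any distortion apply to the point x, -y, -z); pixel columns grow to the right and rows downward; lengths in mm; the calibration is good to about 2 mm. A picture is of the moment at which its call begins. calibration takes no time and is no camera call.
- arm.finish_job(): hands the job in; it is judged then, once.
The state is a dict: "time_s": time; "q": joint angles; "joint_vel": joint speeds; "tau": joint torques, N m; "position": TCP position; "eef_rot": TCP orientation; "contact_force": force on the tool from outside, world axes, zero at the start; "ft_torque": the same for the moment, N m; "opening": finger opening in mm; "gripper_force": force on a finger pad.
Only numpy, scipy, OpenCV 4.12 (cv2) and the standard library are available. Lean on these libraries where they do the work, as an engineer would, in place of code of your own. Each camera call takes 0.05 s, during which the arm holds its last target. There are 200 camera calls.

## Task

Pick up the steel wedge and push it, thin end first, squarely under the middle of the crossbar at the near edge of the tilted pouring plate until the plate is level. The wedge must end up snug, so that it firmly holds the plate up against its keepers without any rattle, but push gently and never force it; then let go. Leave everything else on the bench where it is.

Things in the scene. Friction and masses are not known exactly. Their poses are not given: they have to be found in the camera images.
- plate: tilted aluminium plate, 170 wide, 170 deep, 4 thick, about 0.4 kg, carrying a plywood mould frame (35 high, its near side 48 behind the crossbar). Hinged along its far edge; origin on the hinge axis at mid width; x from the crossbar (x = -165) to the hinge, y along the hinge, z up. It starts with its near edge about 10 low (0.058 rad). Nothing is under it: the wedge slides on the bench
- stand: fixed grey stand carrying the plate: cheeks 42 high on both sides, 208 wide, 190 deep overall, open in front. Two dark steel keepers over the plate's near corners stop it when it is level. Origin: centre of the underside
- lip (a point): point on the plate at its near edge, mid width. Here a steel crossbar, 8 diameter, 162 long, hangs under the plate on two set screws: its underside is 0 to 6 below this point, set differently each time (15 to 21 above the bench at level). The wedge goes under it along the plate's +x. Wedge on crossbar bears 1.5 to 3.5 N while lifting, then climbs steeply at the keepers: 5 to 15 N is snug, more is forcing
- wedge: plain steel wedge, 120 long (x), 30 wide (y), 0.4 kg, flat underside. Thin end at +x, 3 thick; the top rises 1 in 4 over 88 to 25 thick; the last 32 at the -x end are a level block 25 thick, to grip by its sides. Origin: centre of the underside. Friction about 0.6, give or take a fifth. Level push: 1.2 to 1.9 times its force on the plate, plus 2 to 3 N of own drag, more if pressed down; stays put when released
- wedge_tip (a point): middle of the thin end's lower edge, 60 from the wedge's origin
- wedge_grip (a point): middle of the thick block, 44 behind the wedge's origin and 12.5 above its underside
- bar: flat steel bar without taper, 120 x 30 x 12, lying flat like the wedge; not to be used; origin: centre of the underside, long axis x
- jar_a: small paint jar, 36 across, 45 tall; origin: centre of the underside
- jar_b: small glass paint jar, 36 across, 45 tall; origin: centre of the underside
- jar_c: small thinner bottle, 44 across, 70 tall; origin: centre of the underside
- tape: roll of paper tape lying flat, 90 across, 20 tall; origin: centre of the underside
- cup: clear plastic cup, 70 across, 80 tall; origin: centre of the underside
- driver: screwdriver lying on the bench; origin under its middle
Not all that is in view belongs to the job. What is shaped like the wedge but black, blue or brown is not meant.

How it is judged (in metres and radians):
On the way:
1. the wedge's thin end is under the crossbar (x of wedge_tip in the frame of plate between -0.163 and -0.02 m and y of wedge_tip in the frame of plate between -0.06 and 0.06 m and height (world z) of wedge_tip below 0.01 m), for 0.1 s.
At the end, for the whole second after the job is handed in: The plate is level to 0.01 rad, the wedge lies flat on the bench under the crossbar, thin end in, within 30 mm of the middle and square to it within 0.2 rad, at rest and released, and bears on the plate with more than 4.5 N (angle between plate's own z axis and vertical below 0.01 rad and contact force between wedge and plate above 4.5 N and y of wedge in the frame of plate between -0.03 and 0.03 m and angle between the x axis of wedge and the x axis of plate, either way round below 0.2 rad and x of wedge_tip in the frame of lip above 0.03 m and angle between wedge's own z axis and vertical below 0.06 rad and linear speed of wedge below 0.01 m/s); the robot touches nothing.
It fails at once if the wedge is forced: more than 15 N between wedge and plate (with its crossbar) (contact force between wedge and plate above 15 N).
It fails at once if one of the other loose things (flat bar, jars, bottle, tape, cup, screwdriver) is moved by more than 20 mm (distance of any of bar, jar_a, jar_b, jar_c, tape, cup, driver from where it was at the start of the episode above 0.02 m).
It also fails if it takes over 61 s, if anything falls off the work surface, if the arm or the gripper's body presses on something with over 40 N, if the wrist force passes 120 N, or if a joint passes its speed limit or range.

## Working session

There is one attempt and no reset: what is moved stays moved. The work goes in short steps, Python scripts to look and compute and a tool call to move; the robot and the scene stay as the last step left them, time stands still between calls to the robot, and variables do not carry over. Pictures are saved under pics/ and viewed, at most 10 in all, crops included, and the job is handed in when it is done.

Besides the shell and the picture viewer there is one more tool, called after "Call:" as name([rows], argument=value, ...), one row to a line, values as JSON. move_arm: Moves the arm, as the interface text tells. Its arguments: {"type":"object","properties":{"moves":{"type":"array","items":{"type":"array","items":{"type":"number"}}}},"required":["moves"]}

```bash
mkdir -p pics; ls; cat > h.py <<'E'
import numpy as np, cv2
from cell import arm
from scipy.spatial.transform import Rotation as R
def cam(n):
    c=arm.calibration(n);K=np.array([[c['fx'],0,c['cx']],[0,c['fy'],c['cy']],[0,0,1]],float)
    return c,K,np.array(c['dist_coeffs'],float),np.array(c['origin'],float),c['attitude']
def rot(a):
    a=np.array(a,float)
    return a if a.shape==(3,3) else R.from_euler('xyz',a).as_matrix()
def ray(n,uv,z):
    c,K,d,o,a=cam(n); p=cv2.undistortPoints(np.array(uv,float).reshape(-1,1,2),K,d).reshape(-1,2)
    v=np.c_[p[:,0],-p[:,1],-np.ones(len(p))]@rot(a).T
    return o+v*((z-o[2])/v[:,2])[:,None]
def depthpts(n,dep):
    c,K,d,o,a=cam(n); h,w=dep.shape; u,v=np.meshgrid(np.arange(w),np.arange(h))
    p=cv2.undistortPoints(np.stack([u,v],-1).reshape(-1,1,2).astype(float),K,d).reshape(-1,2)
    P=np.c_[p[:,0],-p[:,1],-np.ones(len(p))]*dep.reshape(-1,1)
    return (P@rot(a).T+o).reshape(h,w,3)
E
python3 - <<'E'
from h import *
for n in('scene','top'):
    im,d=arm.get_image(n); cv2.imwrite(f'pics/{n}0.png',im[...,::-1]); np.save(n+'0.npy',d); print(arm.calibration(n))
print(arm.get_state())
E
```

```text
pics
{'fx': 396.096347758982, 'fy': 396.096347758982, 'cx': 257.907496808402, 'cy': 195.1803589859578, 'dist_coeffs': array([-0.00822851,  0.        ,  0.        ,  0.        ,  0.        ]), 'origin': array([1281.86349713,  594.16897377,  725.74617967]), 'attitude': array([ 0.95509121, -0.00645595,  2.22506272])}
{'fx': 356.1717600709217, 'fy': 356.1717600709217, 'cx': 252.74573070554177, 'cy': 190.9360549478666, 'dist_coeffs': array([-0.00874448,  0.        ,  0.        ,  0.        ,  0.        ]), 'origin': array([ 366.58878628,    5.1075998 , 1291.5046873 ]), 'attitude': array([ 0.11258737,  0.00209282, -1.57121492])}
{'time_s': 0.1, 'q': array([-1.18421543,  0.53712147, -0.00440614,  1.53873999,  0.00257532,
        1.06728951, -0.07121625]), 'joint_vel': array([ 0.00037666, -0.00204595,  0.00267739, -0.00233425, -0.00023289,
        0.00144116, -0.0012759 ]), 'tau': array([ 2.46568656e-03, -5.84560025e+01,  1.05177071e+00, -2.59774768e+01,
        1.26420587e-02,  4.61025324e-03, -3.27234875e-05]), 'position': array([284.13615634, 583.99522088, 230.49425221]), 'eef_rot': array([-3.14004390e+00,  1.09799587e-04,  2.68882738e+00]), 'contact_force': array([-0.50115074,  0.10710732,  0.35448328]), 'ft_torque': array([ 0.05202296,  0.01107962, -0.04305917]), 'gripper_force': 0.0, 'opening': 85.3182094932638}
```

View pics/scene0.png

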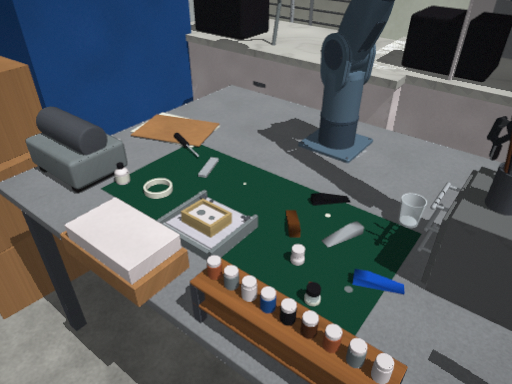

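View pics/top0.png

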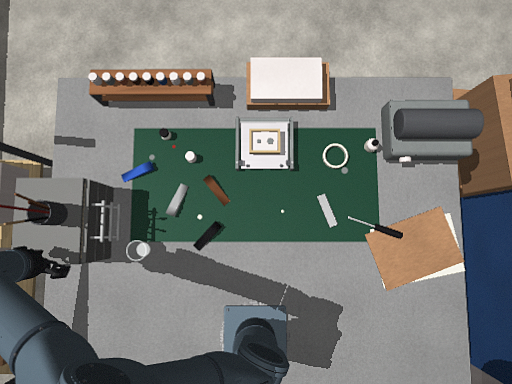

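The scene picture shows the stand and plate at about (207,222), with grey pieces at (345,235) and (208,167). In the top picture the stand is at (265,143).

Candidates in the top picture are grey (177,200), grey (327,210), brown (216,190), black (208,235) and blue (137,172). The colours rule out the last three. Of the two greys, the wedge should taper from 25 to 3 and the bar should be a flat 12. I'll check with depth and one crop.

```bash
python3 - <<'E'
from h import *
T=cv2.imread('pics/top0.png');S=cv2.imread('pics/scene0.png')
P=depthpts('top',np.load('top0.npy'));Q=depthpts('scene',np.load('scene0.npy'))
hsv=cv2.cvtColor(T,cv2.COLOR_BGR2HSV)
for nm,(u,v) in dict(A=(177,200),B=(327,210)).items():
    m=np.zeros(T.shape[:2],np.uint8); m[v-25:v+25,u-22:u+22]=1
    m&=((hsv[...,1]<70)&(hsv[...,2]>90)).astype(np.uint8)
    n,l,st,c=cv2.connectedComponentsWithStats(m); k=l==l[v,u]
    r=cv2.minAreaRect(np.argwhere(k)[:,::-1].astype(np.float32)); b=cv2.boxPoints(r)
    print(nm,k.sum(),r,'\n',ray('top',b,10).round(1))
    p=P[k]; c0=p.mean(0); w=np.linalg.svd((p-c0)[:,:2],full_matrices=False)[2][0]
    s=(p-c0)[:,:2]@w; print('axis',w,'c',c0); 
    for a in range(-60,60,12):
        q=p[(s>=a)&(s<a+12)]
        if len(q): print(a,q.mean(0).round(1))
# same from scene depth: points above bench around A
for nm,(u,v) in dict(A=(345,235),B=(208,167)).items():
    p=Q[v-22:v+22,u-30:u+30].reshape(-1,3); p=p[(p[:,2]>6)&(p[:,2]<40)]; print(nm,'scene',len(p),p.min(0).round(),p.max(0).round(),p.mean(0).round(1))
cr=[cv2.resize(x,(400,300),interpolation=cv2.INTER_CUBIC) for x in (T[170:230,137:217],T[180:240,287:367],S[205:265,305:385],T[110:176,221:309])]
cv2.imwrite('pics/c1.png',np.vstack([np.hstack(cr[:2]),np.hstack(cr[2:])]))
E
```

```text
A 305 ((176.40000915527344, 199.20001220703125), (8.9442720413208, 33.98823547363281), 26.56505012512207) 
 [[433.9 324.4  10. ]
 [544.3 272.1  10. ]
 [529.7 242.7  10. ]
 [419.5 295.2  10. ]]
axis [-0.91469834  0.40413729] c [480.63423697 281.80464473  20.35977792]
-60 [530.9 262.8   5.3]
-48 [519.5 265.9   7. ]
-36 [508.2 270.3  10.7]
-24 [496.9 274.6  12.9]
-12 [483.  271.9  55.3]
0 [475.1 284.2  19.2]
12 [464.  289.   21.6]
24 [453.2 293.8  23. ]
36 [442.4 299.2  24.2]
48 [433.3 305.8  25. ]
B 312 ((327.0752868652344, 210.1788330078125), (34.246028900146484, 9.31336784362793), 67.16634368896484) 
 [[ 492.2 -221.4   10. ]
 [ 505.3 -252.7   10. ]
 [ 391.5 -297.8   10. ]
 [ 378.6 -266.7   10. ]]
axis [-0.90169726 -0.43236795] c [ 441.21072871 -257.53786132   18.10808623]
-60 [ 492.2 -239.4   10.1]
-48 [ 473.1 -226.8   95.3]
-36 [ 470.2 -248.3   10. ]
-24 [ 458.7 -252.5   10.2]
-12 [ 447.5 -256.9    9.7]
0 [ 436.5 -261.9    9.9]
12 [ 424.7 -265.2   10.6]
24 [ 413.9 -270.6   10.6]
36 [ 402.7 -274.2   10.1]
48 [ 391.8 -279.4    9.3]
A scene 412 [421. 247.   6.] [541. 316.  28.] [477.5 284.6  16.6]
B scene 229 [ 348. -441.    6.] [ 504. -226.   18.] [ 435.8 -290.1   11.6]
```

View pics/c1.png

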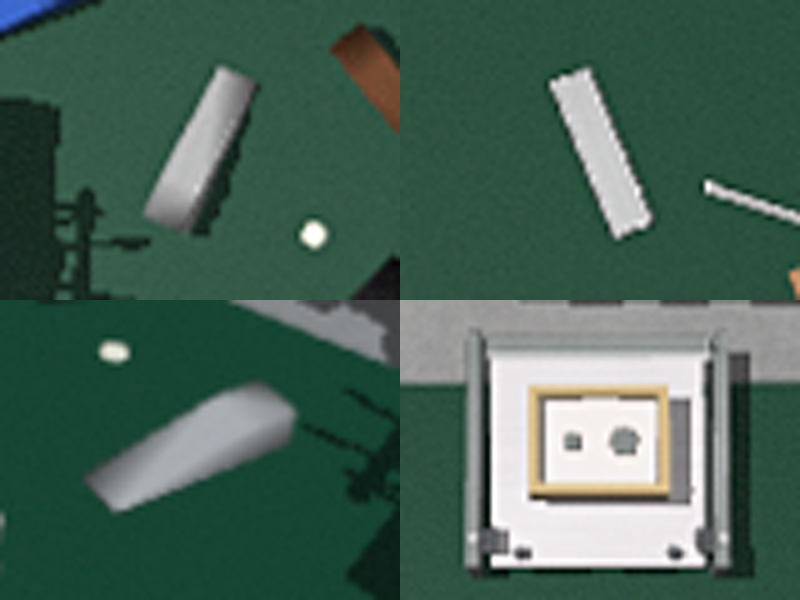

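The crop confirms it. (177,200) tapers from 25 down to 3, with the thin end away from the robot, so it is the wedge. (327,210) is a uniform 10 or so high, so it is the bar. Next I'll measure the stand and plate.

```bash
cat >> h.py <<'E'
def go(target,yaw=None):  # world shift -> tool units
    s=arm.get_state();M=rot(s['eef_rot']); d=M.T@(np.array(target,float)-s['position'])
    t=0 if yaw is None else -np.degrees((yaw-s['eef_rot'][2]+np.pi)%(2*np.pi)-np.pi)/5
    print('move cm',(d/10).round(2),'turn',round(t,2),'at',s['position'].round(1),s['eef_rot'].round(3),'F',s['contact_force'].round(2),'open',round(s['opening'],1),'t',s['time_s'])
E
python3 - <<'E'
from h import *
T=cv2.imread('pics/top0.png');hsv=cv2.cvtColor(T,cv2.COLOR_BGR2HSV)
P=depthpts('top',np.load('top0.npy'))
m=np.zeros(T.shape[:2],np.uint8); m[110:175,228:302]=1
w=m*((hsv[...,2]>200)&(hsv[...,1]<40)).astype(np.uint8)
k=w>0; p=P[k]; p=p[(p[:,2]>0)&(p[:,2]<45)]
A=np.c_[p[:,:2],np.ones(len(p))]; co=np.linalg.lstsq(A,p[:,2],rcond=None)[0]; print('plane',co,len(p))
c=max(cv2.findContours(w,cv2.RETR_EXTERNAL,cv2.CHAIN_APPROX_NONE)[0],key=cv2.contourArea)
r=cv2.minAreaRect(c); print(r); print(ray('top',cv2.boxPoints(r),22).round(1))
# cheeks by height
g=(m>0)&(P[...,2]>35)&(P[...,2]<50); q=P[g]
for a in range(590,800,20):
    x=q[(q[:,0]>=a)&(q[:,0]<a+20)][:,1]; print(a,len(x),x.min().round(1) if len(x) else '',x.max().round(1) if len(x) else '')
Q=depthpts('scene',np.load('scene0.npy')).reshape(-1,3)
q=Q[(Q[:,0]>570)&(Q[:,0]<830)&(abs(Q[:,1]+20)<130)&(Q[:,2]>36)&(Q[:,2]<48)]; print('scene cheeks',q.min(0),q.max(0),cv2.minAreaRect(q[:,:2].astype(np.float32)))
for side in (-1,1):
    s=q[(np.sign(q[:,1]-np.median([q[:,1].min(),q[:,1].max()]))==side)]; print(np.polyfit(s[:,0],s[:,1],1))
go([441,300,120],2.71)
E
```

```text
plane [ 5.84841567e-02 -5.89276849e-04 -1.21732717e+01] 1136
((264.5, 144.5), (45.0, 47.0), 90.0)
[[ 764.7   50.7   22. ]
 [ 764.5 -121.7   22. ]
 [ 597.1 -119.7   22. ]
 [ 597.2   50.1   22. ]]
590 60 -135.9 71.1
610 61 -136.4 71.0
630 51 -133.2 71.1
650 86 -133.4 71.3
670 72 -133.5 71.4
690 55 -133.7 71.5
710 44 -133.9 71.7
730 43 -134.1 71.8
750 59 -134.7 68.2
770 16 -134.8 68.3
790 0  
scene cheeks [ 589.34863515 -141.66160564   36.02171531] [829.27148818  69.94695464  47.99755569] ((709.5013427734375, -35.711219787597656), (212.41455078125, 238.3298797607422), 89.45320892333984)
[ 1.2298326e-01 -2.0508058e+02]
[-1.04816019e-01  1.18151787e+02]
move cm [-26.53 -18.66  11.08] turn -0.24 at [284.1 584.  230.5] [-3.14   0.     2.689] F [-0.5   0.11  0.35] open 85.3 t 0.1
```

Plate mid is at y≈-34, its near edge at x≈597, and its yaw is ≈0. Now moving above the wedge's grip block.

Call:
move_arm([
  [-4,-2.8,0,-0.2,8],
  [-8,-5.6,0,-0.2,7],
  [-11.5,-8,0,-0.2,7],
  [-15,-10.5,0,-0.2,7],
  [-18.5,-13,0,-0.2,7],
  [-22,-15.5,3,-0.2,7],
  [-25,-17.6,6,-0.2,7],
  [-26.5,-18.7,9,-0.2,7],
  [-26.5,-18.7,11,-0.2,7],
  [-26.5,-18.7,11,-0.2,7],
])

```text
time_s: 0.93
position: [439.3, 292.9, 115.4]
eef_rot: [-3.13, -0.003, 2.7]
contact_force: [-0.7, -1.3, -0.7]
opening: 70.0
gripper_force: 0.0
```

```bash
python3 - <<'E'
from h import *
go([441,300,45],2.71)
im,d=arm.get_image('scene');im2,_=arm.get_image('top')
cv2.imwrite('pics/c2.png',np.hstack([cv2.resize(im[130:280,270:420,::-1],(400,400)),cv2.resize(im2[160:260,130:230,::-1],(400,400))]))
E
```

```text
move cm [0.13 0.8  7.03] turn -0.11 at [439.3 292.9 115.4] [-3.13e+00 -3.00e-03  2.70e+00] F [-0.69 -1.28 -0.72] open 70.0 t 0.9333
```

View pics/c2.png

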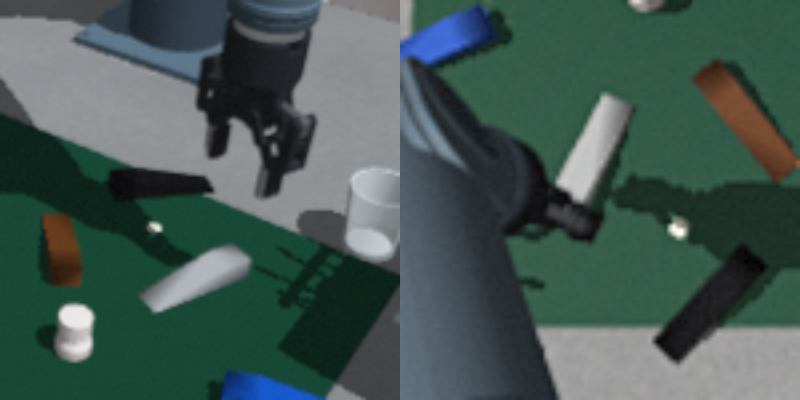

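The gripper stands over the thick end of the wedge, with the cup and the black wedge clear of the fingers. Descending in two stages.

Call:
move_arm([
  [0.1,0.8,2,-0.1,7],
  [0.1,0.8,4.5,-0.1,7],
  [0.1,0.8,6.5,-0.1,7],
  [0.1,0.8,7,-0.1,7],
  [0.1,0.8,7,-0.1,7],
  [0.1,0.8,7,-0.1,7],
])

```text
time_s: 1.53
position: [443.8, 309.8, 52.9]
eef_rot: [3.139, 0.001, 2.716]
contact_force: [0.2, -0.3, 0.7]
opening: 69.8
gripper_force: 0.0
```

```bash
python3 - <<'E'
from h import *
go([441,300,5],2.71)
E
```

```text
move cm [-0.14 -1.02  4.79] turn 0.07 at [443.8 309.8  52.9] [3.139e+00 1.000e-03 2.716e+00] F [ 0.23 -0.25  0.75] open 69.8 t 1.5333
```

Call:
move_arm([
  [-0.1,-0.9,1.5,0,7],
  [-0.1,-0.9,2.5,0,7],
  [-0.1,-0.9,2.5,0,7],
  [-0.1,-0.9,2.5,0,7],
  [-0.1,-0.9,2.5,0,7],
])

```text
time_s: 1.95
position: [441.1, 300.3, 27.2]
eef_rot: [3.14, 0.001, 2.715]
contact_force: [0.1, 0.3, 0.2]
opening: 69.8
gripper_force: 0.0
```

```bash
python3 - <<'E'
from h import *
go([441,300,5],2.71)
im,d=arm.get_image('scene')
cv2.imwrite('pics/c3.png',cv2.resize(im[160:270,290:410,::-1],(720,600),interpolation=cv2.INTER_CUBIC))
E
```

```text
move cm [-0.01 -0.04  2.22] turn 0.06 at [441.1 300.3  27.2] [3.140e+00 1.000e-03 2.715e+00] F [0.07 0.33 0.23] open 69.8 t 1.95
```

View pics/c3.png

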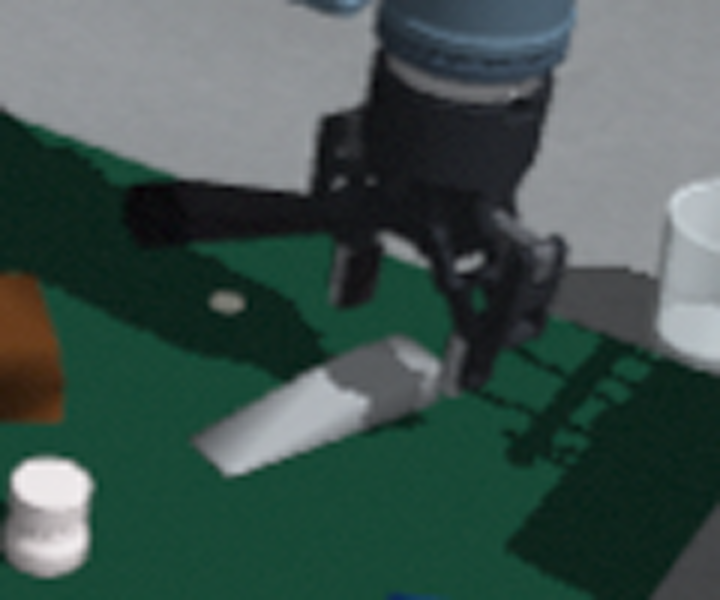

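The open fingers straddle the thick block. Descending and gripping.

Call:
move_arm([
  [0,0,1.5,0,7],
  [0,0,2.3,0,7],
  [0,0,2.3,0,7],
  [0,0,2.3,0,5],
  [0,0,2.3,0,3.5],
  [0,0,2.3,0,2.5],
  [0,0,2.3,0,2],
  [0,0,2.3,0,2],
  [0,0,2.3,0,2],
  [0,0,2.3,0,2],
])

```text
time_s: 2.83
position: [440.8, 299.6, 4.0]
eef_rot: [3.141, 0.0, 2.715]
contact_force: [-1.5, -0.6, 6.9]
opening: 29.1
gripper_force: 60.6
```

```bash
python3 - <<'E'
from h import *
go([441,300,50],2.71)
E
```

```text
move cm [-0.01  0.05 -4.6 ] turn 0.06 at [440.8 299.6   4. ] [3.141 0.    2.715] F [-1.47 -0.58  6.94] open 29.1 t 2.8333
```

Call:
move_arm([
  [0,0,-1,0,2],
  [0,0,-3,0,2],
  [0,0,-6,0,2],
  [0,0,-6,-1,2],
  [0,0,-6,-2,2],
  [0,0,-6,-3,2],
  [0,0,-6,-4,2],
  [0,0,-6,-4.9,2],
  [0,0,-6,-4.9,2],
  [0,0,-6,-4.9,2],
])

```text
time_s: 3.67
position: [440.3, 299.1, 63.5]
eef_rot: [-3.141, -0.0, 3.14]
contact_force: [0.4, 0.7, -3.8]
opening: 29.0
gripper_force: 60.0
```

```bash
python3 - <<'E'
from h import *
go([471,-34,62],np.pi)
E
```

```text
move cm [ -3.12 -33.31   0.15] turn -0.02 at [440.3 299.1  63.5] [-3.141 -0.     3.14 ] F [ 0.44  0.67 -3.84] open 29.0 t 3.6667
```

Call:
move_arm([
  [-0.3,-2,0,0,2],
  [-0.6,-6,0,0,2],
  [-1,-10,0,0,2],
  [-1.4,-14,0,0,2],
  [-1.8,-18,0,0,2],
  [-2.2,-22,0,0,2],
  [-2.5,-26,0,0,2],
  [-2.8,-29.5,0,0,2],
  [-3,-32,0,0,2],
  [-3.1,-33.3,0,0,2],
])

```text
time_s: 4.5
position: [471.6, -38.3, 63.5]
eef_rot: [-3.139, -0.0, 3.134]
contact_force: [0.0, 0.0, -4.4]
opening: 28.7
gripper_force: 60.3
```

Call:
move_arm([
  [0,0,1,0,2],
  [0,0,2,0,2],
  [0,0,3,0,2],
  [0,0,3,0,2],
  [0,0,3,0,2],
])

```text
time_s: 4.92
position: [470.9, -32.0, 32.3]
eef_rot: [3.141, -0.002, -3.139]
contact_force: [0.1, 0.4, -4.3]
opening: 29.1
gripper_force: 60.2
```

```bash
python3 - <<'E'
from h import *
go([471,-34,5],np.pi)
im,d=arm.get_image('top'); s,ds=arm.get_image('scene')
np.save('top1.npy',d);np.save('scene1.npy',ds);cv2.imwrite('pics/top1.png',im[...,::-1]);cv2.imwrite('pics/scene1.png',s[...,::-1])
a=cv2.resize(im[110:230,210:310,::-1],(400,480),interpolation=cv2.INTER_CUBIC);b=cv2.resize(s[150:270,150:250,::-1],(400,480),interpolation=cv2.INTER_CUBIC)
cv2.imwrite('pics/c4.png',np.hstack([a,b]))
E
```

```text
move cm [-0.02 -0.2   2.73] turn 0.03 at [470.9 -32.   32.3] [ 3.141e+00 -2.000e-03 -3.139e+00] F [ 0.11  0.4  -4.32] open 29.1 t 4.9167
```

View pics/c4.png

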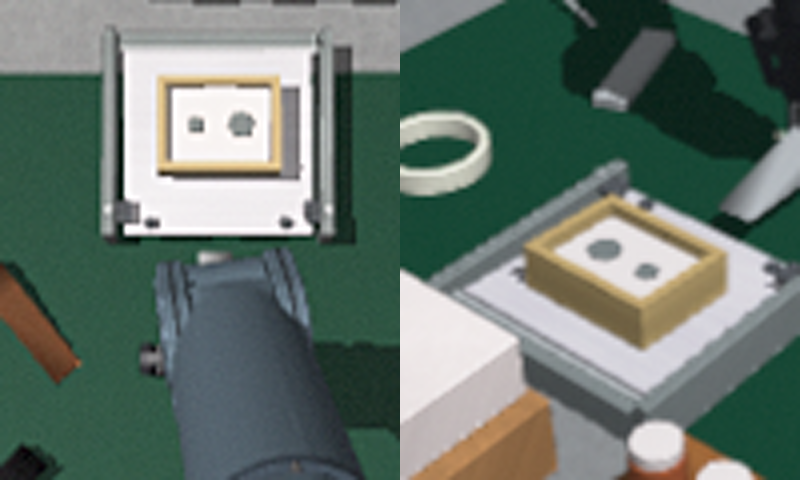

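The thin end sits just in front of the plate's edge (top crop (212,258)), within a few mm of the plate's middle and square to it. Lowering onto the bench.

Call:
move_arm([
  [0,-0.3,1,0,2],
  [0,-0.3,2,0,2],
  [0,-0.3,2.6,0,2],
  [0,-0.3,2.6,0,2],
  [0,-0.3,2.6,0,2],
  [0,-0.3,2.6,0,2],
])

```text
time_s: 5.52
position: [471.9, -36.5, 7.3]
eef_rot: [3.142, -0.0, -3.141]
contact_force: [-1.1, -0.5, -3.8]
opening: 29.0
gripper_force: 60.3
```

Call:
move_arm([
  [0,0,0.1,0,2],
  [0,0,0.1,0,2],
  [0,0,0.1,0,2],
])

```text
time_s: 5.77
position: [472.0, -36.5, 6.5]
eef_rot: [3.142, 0.0, -3.141]
contact_force: [0.2, 1.4, -3.7]
opening: 28.7
gripper_force: 60.3
```

Call:
move_arm([
  [0,0,0.15,0,2],
  [0,0,0.15,0,2],
  [0,0,0.15,0,2],
])

```text
time_s: 6.02
position: [471.8, -36.5, 4.8]
eef_rot: [3.142, -0.0, -3.141]
contact_force: [-0.2, 0.2, -3.7]
opening: 29.1
gripper_force: 60.3
```

Call:
move_arm([
  [0,0,0.05,0,2],
  [0,0,0.05,0,2],
  [0,0,0.05,0,2],
])

```text
time_s: 6.27
position: [471.9, -36.5, 4.3]
eef_rot: [-3.142, 0.0, -3.141]
contact_force: [-0.9, -0.0, -4.6]
opening: 28.9
gripper_force: 60.3
```

Call:
move_arm([
  [0,0,0.05,0,2],
  [0,0,0.05,0,2],
  [0,0,0.05,0,2],
])

```text
time_s: 6.52
position: [471.9, -36.5, 4.0]
eef_rot: [-3.142, 0.0, -3.141]
contact_force: [-1.6, -0.7, 3.5]
opening: 28.6
gripper_force: 61.0
```

Seated on the bench at z≈4.1. Easing off slightly and sliding forward.

Call:
move_arm([
  [-0.3,0,-0.01,0,2],
  [-0.7,0,-0.01,0,2],
  [-1.1,0,-0.01,0,2],
  [-1.5,0,-0.01,0,2],
  [-1.9,0,-0.01,0,2],
  [-2.3,0,-0.01,0,2],
  [-2.5,0,-0.01,0,2],
])

```text
time_s: 7.1
position: [483.9, -37.2, 3.3]
eef_rot: [-3.14, -0.024, -3.141]
contact_force: [-20.8, -0.0, 24.2]
opening: 28.6
gripper_force: 65.4
```

Call:
move_arm([
  [-0.2,0,0,0,2],
  [-0.4,0,0,0,2],
  [-0.6,0,0,0,2],
  [-0.8,0,0,0,2],
  [-1,0,0,0,2],
])

```text
time_s: 7.52
position: [503.9, -36.6, 3.4]
eef_rot: [-3.141, -0.007, -3.141]
contact_force: [-11.5, 0.2, 11.3]
opening: 29.1
gripper_force: 63.6
```

Call:
move_arm([
  [0,0,-0.05,0,2],
  [0,0,-0.05,0,2],
  [0,0,-0.05,0,2],
])

```text
time_s: 7.77
position: [506.0, -36.5, 3.7]
eef_rot: [-3.142, -0.002, -3.141]
contact_force: [-3.1, -0.3, -7.3]
opening: 29.2
gripper_force: 61.3
```

Call:
move_arm([
  [-0.1,0,0,0,2],
  [-0.2,0,0,0,2],
  [-0.3,0,0,0,2],
  [-0.4,0,0,0,2],
  [-0.5,0,0,0,2],
])

```text
time_s: 8.18
position: [512.1, -36.4, 4.4]
eef_rot: [3.142, 0.0, -3.14]
contact_force: [-3.7, 0.0, -6.2]
opening: 28.8
gripper_force: 61.3
```

The plate load is showing (Fz -6 = weight plus about 2 N). Lowering back onto the bench and continuing.

Call:
move_arm([
  [0,0,0.03,0,2],
  [0,0,0.03,0,2],
  [0,0,0.03,0,2],
])

```text
time_s: 8.43
position: [512.4, -36.4, 4.2]
eef_rot: [3.142, 0.001, -3.14]
contact_force: [-1.5, -1.0, -5.5]
opening: 29.0
gripper_force: 61.3
```

Call:
move_arm([
  [-0.1,0,0,0,2],
  [-0.2,0,0,0,2],
  [-0.3,0,0,0,2],
  [-0.4,0,0,0,2],
  [-0.5,0,0,0,2],
  [-0.6,0,0,0,2],
])

```text
time_s: 8.93
position: [517.9, -36.5, 4.1]
eef_rot: [-3.142, -0.0, -3.141]
contact_force: [-3.2, 0.7, -7.0]
opening: 28.6
gripper_force: 61.3
```

```bash
cat >> h.py <<'E'
def tilt():
    im,d=arm.get_image('top');hsv=cv2.cvtColor(im,cv2.COLOR_RGB2HSV);P=depthpts('top',d)
    m=np.zeros(d.shape,bool);m[118:168,242:289]=1
    p=P[m&(hsv[...,2]>200)&(hsv[...,1]<40)]; p=p[(p[:,2]>5)&(p[:,2]<45)]
    co=np.linalg.lstsq(np.c_[p[:,:2],np.ones(len(p))],p[:,2],rcond=None)[0]; return co.round(4),len(p)
E
python3 - <<'E'
from h import *
print(tilt())
E
```

```text
(array([2.87000e-02, 1.00000e-04, 1.04765e+01]), 820)
```

Tilt is down from 0.058 to 0.029, so about 19 mm of push remains. Seating it a little lower and continuing.

Call:
move_arm([
  [-0.05,0,0.03,0,2],
  [-0.1,0,0.03,0,2],
  [-0.2,0,0.03,0,2],
  [-0.3,0,0.03,0,2],
  [-0.4,0,0.03,0,2],
  [-0.5,0,0.03,0,2],
  [-0.6,0,0.03,0,2],
  [-0.7,0,0.03,0,2],
])

```text
time_s: 9.65
position: [525.0, -36.4, 3.8]
eef_rot: [-3.142, 0.0, -3.14]
contact_force: [-2.9, 0.1, -6.9]
opening: 28.7
gripper_force: 61.3
```

```bash
python3 - <<'E'
from h import *
print(tilt(),arm.get_state()['contact_force'])
E
```

```text
(array([2.28000e-02, 2.00000e-03, 1.53341e+01]), 737) [-1.79947837  0.1239719  -6.52231451]
```

The grip still carries the weight (Fz ≈ -7). I'll release so the wedge beds flat, then push it from behind with shut fingers, which gives a clean force reading.

Call:
move_arm([
  [0,0,0,0,3.5],
  [0,0,0,0,4.5],
  [0,0,0,0,5.5],
  [0,0,0,0,6],
  [0,0,-1,0,6],
  [0,0,-3.5,0,6],
  [0,0,-6,0,6],
  [2,0,-6,0,3],
  [4,0,-6,0,1],
  [4,0,-6,0,0],
])

```text
time_s: 10.53
position: [481.3, -36.8, 64.6]
eef_rot: [-3.141, -0.003, -3.141]
contact_force: [-1.6, -0.8, -0.0]
opening: 24.3
gripper_force: 0.0
```

Call:
move_arm([
  [0,0,0,0,0],
  [0,0,0,0,0],
  [0,0,0,0,0],
  [0,0,0,0,0],
])

```text
time_s: 10.87
position: [485.8, -36.4, 63.9]
eef_rot: [3.142, 0.001, -3.14]
contact_force: [0.3, -0.5, 0.0]
opening: -0.2
gripper_force: 0.0
```

```bash
python3 - <<'E'
from h import *
print(tilt()); go([482,-36,9],np.pi)
s,ds=arm.get_image('scene'); P=depthpts('scene',ds)
p=P[150:270,190:340].reshape(-1,3); p=p[(p[:,2]>10)&(p[:,2]<30)&(p[:,0]>490)&(p[:,0]<600)&(abs(p[:,1]+36)<28)]
print(len(p),p.min(0),p.max(0))
for a in range(500,600,10):
    q=p[(p[:,0]>=a)&(p[:,0]<a+10)]
    if len(q):print(a,q[:,1].min().round(1),q[:,1].max().round(1),q[:,2].max().round(1))
cv2.imwrite('pics/c5.png',cv2.resize(s[130:260,170:310,::-1],(640,594),interpolation=cv2.INTER_CUBIC))
E
```

```text
(array([2.5700e-02, 1.0000e-03, 1.2816e+01]), 1091)
move cm [0.36 0.04 5.48] turn 0.01 at [485.6 -36.4  63.8] [ 3.142e+00  1.000e-03 -3.141e+00] F [-0.14 -0.7   0.74] open -0.0 t 10.9167
225 [509.15677599 -62.48797937  10.2491189 ] [599.85507273  -9.68309317  29.99031227]
500 -43.0 -43.0 21.9
510 -55.1 -22.4 26.6
520 -52.6 -21.7 27.6
530 -51.5 -21.3 28.2
540 -51.8 -21.5 28.9
550 -52.5 -22.3 25.7
560 -53.5 -20.8 23.1
570 -55.4 -21.3 20.0
580 -49.1 -23.4 16.0
590 -62.5 -9.7 30.0
```

View pics/c5.png

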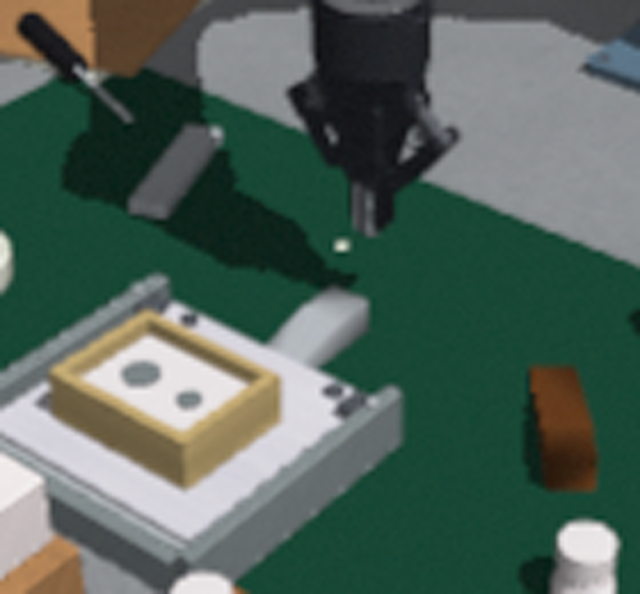

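The wedge lies flat and square under the plate (crop (320,330)), with the shut fingers behind it. Descending behind the block.

Call:
move_arm([
  [0.3,0,1.5,0,0],
  [0.3,0,3.5,0,0],
  [0.3,0,5,0,0],
  [0.3,0,5.6,0,0],
  [0.3,0,5.6,0,0],
  [0.3,0,5.6,0,0],
])

```text
time_s: 11.47
position: [482.0, -36.5, 7.9]
eef_rot: [-3.142, -0.0, -3.14]
contact_force: [-0.2, 0.4, -0.1]
opening: 0.1
gripper_force: 0.0
```

Call:
move_arm([
  [-0.3,0,0,0,0],
  [-0.6,0,0,0,0],
  [-0.9,0,0,0,0],
  [-1.2,0,0,0,0],
  [-1.2,0,0,0,0],
])

```text
time_s: 11.88
position: [495.2, -36.5, 8.3]
eef_rot: [3.142, 0.002, -3.141]
contact_force: [0.4, -0.1, -0.2]
opening: -0.3
gripper_force: 0.0
```

Call:
move_arm([
  [-0.1,0,0,0,0],
  [-0.2,0,0,0,0],
  [-0.3,0,0,0,0],
  [-0.4,0,0,0,0],
  [-0.5,0,0,0,0],
  [-0.5,0,0,0,0],
])

```text
time_s: 12.38
position: [498.4, -36.5, 7.7]
eef_rot: [-3.142, -0.001, -3.141]
contact_force: [-1.0, -0.0, 1.2]
opening: 0.1
gripper_force: 0.6
```

Call:
move_arm([
  [-0.1,0,0,0,0],
  [-0.2,0,0,0,0],
  [-0.3,0,0,0,0],
  [-0.4,0,0,0,0],
])

```text
time_s: 12.72
position: [498.4, -36.5, 7.1]
eef_rot: [-3.141, -0.009, -3.141]
contact_force: [-12.6, 1.4, 9.4]
opening: 0.1
gripper_force: 6.0
```

```bash
python3 - <<'E'
from h import *
print(tilt(),arm.get_state()['contact_force'])
E
```

```text
(array([2.58000e-02, 1.00000e-03, 1.26827e+01]), 1035) [-9.60792018  0.57098481  8.39474881]
```

The tool dips as it pushes (Fz +9, pressing down). Raising it slightly to take that off.

Call:
move_arm([
  [0,0,-0.05,0,0],
  [0,0,-0.1,0,0],
  [0,0,-0.1,0,0],
])

```text
time_s: 13.02
position: [499.0, -36.6, 7.7]
eef_rot: [-3.141, -0.007, -3.141]
contact_force: [-6.3, 0.3, -3.0]
opening: 0.3
gripper_force: 3.1
```

Call:
move_arm([
  [-0.1,0,-0.03,0,0],
  [-0.2,0,-0.05,0,0],
  [-0.2,0,-0.05,0,0],
])

```text
time_s: 13.27
position: [501.5, -36.6, 8.2]
eef_rot: [-3.141, -0.006, -3.141]
contact_force: [-5.3, -0.9, -2.5]
opening: 0.0
gripper_force: 2.7
```

Call:
move_arm([
  [-0.1,0,0,0,0],
  [-0.2,0,0,0,0],
  [-0.3,0,0,0,0],
  [-0.4,0,0,0,0],
  [-0.5,0,0,0,0],
  [-0.6,0,0,0,0],
  [-0.6,0,0,0,0],
])

```text
time_s: 13.85
position: [507.5, -36.6, 8.1]
eef_rot: [-3.141, -0.006, -3.141]
contact_force: [-5.0, -0.1, -2.9]
opening: -0.3
gripper_force: 2.5
```

```bash
python3 - <<'E'
from h import *
print(tilt(),arm.get_state()['contact_force'])
E
```

```text
(array([1.07000e-02, 3.40000e-03, 2.43685e+01]), 918) [-5.03579199 -0.09812317 -2.37250238]
```

Call:
move_arm([
  [-0.08,0,0,0,0],
  [-0.16,0,0,0,0],
  [-0.24,0,0,0,0],
  [-0.24,0,0,0,0],
])

```text
time_s: 14.23
position: [509.9, -36.6, 8.1]
eef_rot: [-3.141, -0.007, -3.141]
contact_force: [-5.7, -0.4, -2.7]
opening: 0.2
gripper_force: 2.7
```

Call:
move_arm([
  [-0.05,0,0,0,0],
  [-0.1,0,0,0,0],
  [-0.1,0,0,0,0],
])

```text
time_s: 14.48
position: [510.7, -36.6, 8.0]
eef_rot: [-3.141, -0.007, -3.141]
contact_force: [-4.9, 0.1, -2.6]
opening: 0.1
gripper_force: 2.7
```

```bash
python3 - <<'E'
from h import *
print(tilt(),arm.get_state()['contact_force'])
E
```

```text
(array([5.40000e-03, 3.70000e-03, 2.82845e+01]), 853) [-5.39788798  0.09808958 -3.31595039]
```

Call:
move_arm([
  [-0.05,0,0,0,0],
  [-0.1,0,0,0,0],
  [-0.1,0,0,0,0],
])

```text
time_s: 14.78
position: [511.8, -36.6, 8.0]
eef_rot: [-3.141, -0.007, -3.141]
contact_force: [-4.9, -0.3, -2.8]
opening: -0.0
gripper_force: 2.7
```

Call:
move_arm([
  [-0.05,0,0,0,0],
  [-0.05,0,0,0,0],
])

```text
time_s: 14.95
position: [512.2, -36.6, 8.0]
eef_rot: [-3.141, -0.007, -3.141]
contact_force: [-5.8, -0.4, -3.1]
opening: 0.1
gripper_force: 2.7
```

Call:
move_arm([
  [-0.05,0,0,0,0],
  [-0.05,0,0,0,0],
])

```text
time_s: 15.12
position: [512.7, -36.6, 8.0]
eef_rot: [-3.141, -0.007, -3.141]
contact_force: [-5.2, -0.0, -3.5]
opening: -0.3
gripper_force: 2.7
```

Call:
move_arm([
  [-0.05,0,0,0,0],
  [-0.05,0,0,0,0],
])

```text
time_s: 15.28
position: [513.2, -36.6, 8.0]
eef_rot: [-3.141, -0.007, -3.141]
contact_force: [-5.3, -0.4, -3.7]
opening: -0.1
gripper_force: 2.7
```

Call:
move_arm([
  [-0.05,0,0,0,0],
  [-0.05,0,0,0,0],
])

```text
time_s: 15.45
position: [513.7, -36.6, 8.0]
eef_rot: [-3.141, -0.007, -3.141]
contact_force: [-5.8, 0.9, -3.2]
opening: -0.4
gripper_force: 2.7
```

Call:
move_arm([
  [-0.04,0,0,0,0],
  [-0.04,0,0,0,0],
])

```text
time_s: 15.62
position: [514.1, -36.6, 8.0]
eef_rot: [-3.141, -0.007, -3.141]
contact_force: [-6.4, 0.2, -3.1]
opening: -0.1
gripper_force: 2.7
```

```bash
python3 - <<'E'
from h import *
print(tilt(),arm.get_state()['contact_force'])
E
```

```text
(array([5.00000e-04, 1.20000e-03, 3.22015e+01]), 813) [-5.80501892 -0.14428104 -3.36639685]
```

Plate nearly level. Now fine steps, watching for the climb at the keepers.

Call:
move_arm([
  [-0.03,0,0,0,0],
  [-0.03,0,0,0,0],
])

```text
time_s: 15.83
position: [514.4, -36.6, 8.0]
eef_rot: [-3.141, -0.007, -3.141]
contact_force: [-4.9, -0.1, -3.8]
opening: 0.1
gripper_force: 2.8
```

Call:
move_arm([
  [-0.03,0,0,0,0],
  [-0.03,0,0,0,0],
])

```text
time_s: 16.0
position: [514.5, -36.6, 8.0]
eef_rot: [-3.141, -0.007, -3.141]
contact_force: [-5.4, 0.4, -2.8]
opening: -0.2
gripper_force: 2.9
```

Call:
move_arm([
  [-0.03,0,0,0,0],
  [-0.03,0,0,0,0],
])

```text
time_s: 16.17
position: [514.6, -36.6, 7.9]
eef_rot: [-3.141, -0.007, -3.141]
contact_force: [-5.5, -0.1, -4.0]
opening: -0.2
gripper_force: 3.0
```

Call:
move_arm([
  [-0.03,0,0,0,0],
  [-0.03,0,0,0,0],
])

```text
time_s: 16.33
position: [514.7, -36.6, 7.9]
eef_rot: [-3.141, -0.008, -3.141]
contact_force: [-6.3, -0.3, -2.7]
opening: 0.1
gripper_force: 3.2
```

Call:
move_arm([
  [-0.03,0,0,0,0],
  [-0.03,0,0,0,0],
])

```text
time_s: 16.5
position: [514.8, -36.6, 7.8]
eef_rot: [-3.141, -0.008, -3.141]
contact_force: [-6.1, -0.1, -3.2]
opening: -0.1
gripper_force: 3.3
```

Call:
move_arm([
  [-0.03,0,0,0,0],
  [-0.03,0,0,0,0],
])

```text
time_s: 16.67
position: [514.9, -36.6, 7.7]
eef_rot: [-3.141, -0.009, -3.141]
contact_force: [-6.5, -0.4, -2.8]
opening: 0.2
gripper_force: 3.5
```

Call:
move_arm([
  [-0.05,0,0,0,0],
  [-0.05,0,0,0,0],
])

```text
time_s: 16.83
position: [515.1, -36.6, 7.6]
eef_rot: [-3.141, -0.009, -3.141]
contact_force: [-7.0, -0.9, -3.2]
opening: -0.4
gripper_force: 3.7
```

Call:
move_arm([
  [-0.05,0,0,0,0],
  [-0.05,0,0,0,0],
])

```text
time_s: 17.0
position: [515.3, -36.7, 7.6]
eef_rot: [-3.141, -0.01, -3.141]
contact_force: [-6.6, 0.7, -3.3]
opening: -0.1
gripper_force: 4.0
```

Call:
move_arm([
  [-0.05,0,0,0,0],
  [-0.05,0,0,0,0],
])

```text
time_s: 17.17
position: [515.5, -36.7, 7.5]
eef_rot: [-3.141, -0.01, -3.141]
contact_force: [-9.2, -0.3, -3.8]
opening: 0.0
gripper_force: 4.2
```

Call:
move_arm([
  [-0.05,0,0,0,0],
  [-0.05,0,0,0,0],
])

```text
time_s: 17.33
position: [515.7, -36.7, 7.4]
eef_rot: [-3.141, -0.011, -3.141]
contact_force: [-8.9, -0.5, -3.7]
opening: -0.1
gripper_force: 4.5
```

Call:
move_arm([
  [-0.05,0,0,0,0],
  [-0.1,0,0,0,0],
  [-0.15,0,0,0,0],
  [-0.15,0,0,0,0],
])

```text
time_s: 17.67
position: [515.8, -36.7, 7.3]
eef_rot: [-3.141, -0.014, -3.141]
contact_force: [-12.1, 0.4, 0.7]
opening: -0.1
gripper_force: 6.1
```

Call:
move_arm([
  [-0.05,0,0,0,0],
  [-0.1,0,0,0,0],
  [-0.1,0,0,0,0],
])

```text
time_s: 17.92
position: [515.8, -36.7, 7.3]
eef_rot: [-3.141, -0.016, -3.141]
contact_force: [-14.2, -0.1, 3.6]
opening: -0.3
gripper_force: 7.4
```

Call:
move_arm([
  [-0.05,0,0,0,0],
  [-0.1,0,0,0,0],
  [-0.1,0,0,0,0],
])

```text
time_s: 18.17
position: [515.8, -36.7, 7.3]
eef_rot: [-3.141, -0.017, -3.141]
contact_force: [-17.0, 0.5, 7.0]
opening: 0.0
gripper_force: 8.7
```

The wedge is stuck only because the tool presses down again (Fz +7). Raising it in small steps.

Call:
move_arm([
  [0,0,-0.03,0,0],
  [0,0,-0.03,0,0],
])

```text
time_s: 18.33
position: [516.0, -36.7, 7.2]
eef_rot: [-3.141, -0.017, -3.141]
contact_force: [-15.8, 1.3, 3.4]
opening: 0.3
gripper_force: 7.9
```

Call:
move_arm([
  [0,0,-0.03,0,0],
  [0,0,-0.03,0,0],
])

```text
time_s: 18.5
position: [516.0, -36.7, 7.3]
eef_rot: [-3.141, -0.017, -3.141]
contact_force: [-15.4, -0.3, -0.8]
opening: 0.1
gripper_force: 7.4
```

```bash
python3 - <<'E'
from h import *
print(tilt()); s=arm.get_state(); print(s['contact_force'],s['position'],s['gripper_force'])
E
```

```text
(array([1.10000e-03, 7.00000e-04, 3.18739e+01]), 744)
[-1.39910186e+01  7.85894710e-03 -8.84413131e-01] [516.03499193 -36.71100052   7.33996881] 7.345810309052467
```

Call:
move_arm([
  [0,0,-0.03,0,0],
  [0,0,-0.03,0,0],
  [0,0,-0.03,0,0],
])

```text
time_s: 18.8
position: [516.0, -36.7, 7.4]
eef_rot: [-3.141, -0.017, -3.141]
contact_force: [-13.5, 0.2, -4.1]
opening: 0.2
gripper_force: 6.9
```

Call:
move_arm([
  [-0.05,0,-0.02,0,0],
  [-0.05,0,-0.02,0,0],
  [-0.05,0,-0.02,0,0],
])

```text
time_s: 19.05
position: [516.0, -36.7, 7.5]
eef_rot: [-3.141, -0.018, -3.141]
contact_force: [-13.8, 0.9, -3.6]
opening: 0.2
gripper_force: 7.2
```

The wedge holds at about 14 N of push, so it bears roughly 7–10 N on the plate. That is snug, so I'm withdrawing.

Call:
move_arm([
  [0.2,0,0,0,0],
  [0.4,0,0,0,0],
  [0.8,0,0,0,0],
  [1.5,0,0,0,0],
  [2.5,0,0,0,0],
  [3,0,-2,0,0],
  [3,0,-4,0,0],
  [3,0,-6,0,0],
  [3,0,-6,0,0],
  [3,0,-6,0,0],
])

```text
time_s: 19.88
position: [497.1, -36.5, 71.8]
eef_rot: [-3.142, 0.005, -3.141]
contact_force: [0.1, 0.0, -0.2]
opening: -0.2
gripper_force: 0.0
```

```bash
python3 - <<'E'
from h import *
print(tilt(),arm.get_state()['position'])
s,ds=arm.get_image('scene'); P=depthpts('scene',ds)
p=P[150:270,190:340].reshape(-1,3); p=p[(p[:,2]>10)&(p[:,2]<30)&(p[:,0]>490)&(p[:,0]<590)&(abs(p[:,1]+36)<28)]
print(p.min(0),p.max(0))
for a in range(520,590,10):
    q=p[(p[:,0]>=a)&(p[:,0]<a+10)]
    if len(q):print(a,q[:,1].min().round(1),q[:,1].max().round(1),q[:,2].max().round(1))
im,_=arm.get_image('top')
cv2.imwrite('pics/c6.png',np.hstack([cv2.resize(s[150:260,180:280,::-1],(400,440),interpolation=cv2.INTER_CUBIC),cv2.resize(im[110:220,210:310,::-1],(400,440),interpolation=cv2.INTER_CUBIC)]))
E
```

```text
(array([-2.20000e-03,  1.10000e-03,  3.40386e+01]), 915) [496.18822114 -36.50621166  70.85613885]
[527.1897772  -53.66379826  10.1710889 ] [580.59623001 -21.35047936  27.58111176]
520 -36.2 -26.5 25.5
530 -53.7 -21.4 27.6
540 -53.5 -22.0 27.3
550 -52.2 -22.0 27.2
560 -51.6 -22.2 26.6
570 -53.0 -23.9 23.4
580 -30.8 -30.8 19.7
```

View pics/c6.png

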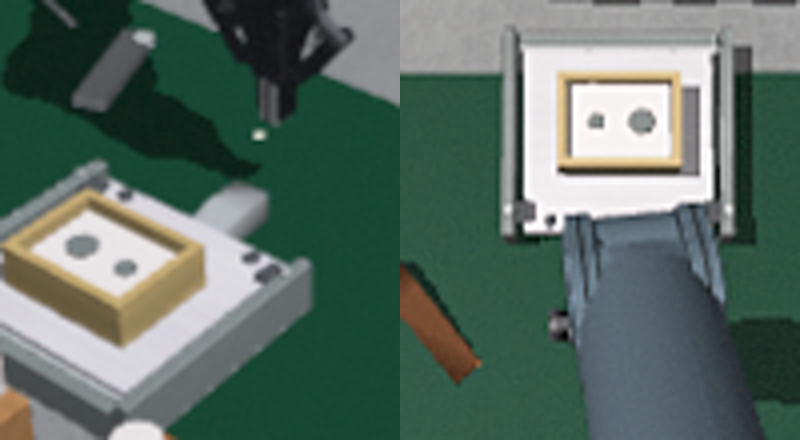

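The plate is level (≈-0.002 rad), and the wedge is flat, square and centred (crop (235,210)). The gripper is clear. Handing in.

```bash
python3 -c "
from cell import arm
print(arm.finish_job())"
```

```text
the job is handed in; nothing more can be done
None
```

The job is handed in, with no verdict returned: the wedge sits flat, square and about 2 mm off the middle under the crossbar, the plate is level to about 0.002 rad, and I estimate from the push force that it bears 7–10 N on the plate.

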